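Find the loose caps and set those bottles aside for rework

ROBOT

A 7-joint arm with a two-finger parallel gripper is mounted at the origin on a cart in front of the work surface, level with it; the furniture and walls round the work are solid. World frame = base frame: x ahead of the robot, y to its left, z up, the work surface at z = 0. Lengths are in m, angles in rad, forces in N, time in s.
With the tool pointing down it reaches from about 0.425 to 0.925 m from the base axis. Payload 6.8 kg.
Tool frame: the origin (TCP) lies midway between the tips of the shut fingers; the grasp point (between the pads) lies 19 mm behind it; z points along the fingers, y is the line along which they close (so a half turn about z gives the same grasp; the last joint's range is limited). The gripper opens to 85 mm and grips with 20 to 120 N. Pads are 22 mm wide; open, the fingers measure 114 mm over their backs; the gripper's body (76 mm by 85 mm) begins 54 mm behind the grasp point. The pads swing forward as they close: fully open they stand 13 mm farther back than shut.
Start: joints at [-1.331, 0.477, 0.022, 1.555, -0.011, 1.109, -0.083], TCP at [0.23, 0.635, 0.231] pointing down, gripper open.
Joint ranges: [-2.96, 2.96], [-0.34, 2.1], [-1.41, 1.46], [0.24, 2.44], [-1.37, 4.51], [0.17, 1.92], [-2.96, 2.96]. Speed limits (rad/s): [2.39, 2.39, 3.14, 3.14, 3.14, 3.14, 3.14].

INTERFACE

Orientations are given as a unit quaternion [w, x, y, z].
In Python, from cell import env, kinematics, monitor, cams, spot_in, mark_of gives the robot as it stands. Calls block until the motion is done:
- env.reach(position, orientation): joint-space move of the TCP to a pose.
- env.movel(position, velocity=0.15, rot=None, stop_force=None): straight line of the TCP; rot=None keeps the orientation; velocity is the mean speed in m/s. With stop_force (N) it stops when the force on the tool has changed by that much, and returns True; else False.
- env.goto_joints(angles): joint-space move.
- env.grip(opening, f_grip=None): finger opening in m; f_grip is the grip in N (None keeps the last); returns when the fingers have stopped.
- env.dwell(seconds).
- kinematics.inverse_kinematics(position, orientation): joint angles nearest the present ones, or None.
- monitor.get_state(): the state.
- cams.camera(name): name is "scene" or "top"; returns (picture, depth): 384x512x3 uint8, blue, green, red; 384x512 float32, m along the optical axis (not along the pixel's ray), 0 where there is no reading.
- cams.calibration(name): a dict with "fx", "fy", "cx", "cy" (pixels), "rvec" (rotation vector, rad) and "tvec" (3), from world to camera coordinates, as OpenCV has them. Camera axes: x right, y down, z forward; pixel columns grow to the right and rows downward; lengths in m; the calibration is good to about 2 mm. A picture is of the moment at which its call begins. calibration takes no time and is no camera call.
A pose or a line that the arm cannot do raises env.PlanningError and nothing moves.
- env.job_done(): hands the job in; it is judged then, once.
Trained networks look in the newest picture that a camera, given by its name, has taken for a name from the list of things; names that differ only in an ending like _2 or _b are one class to them, and where a whole thing is asked for, a point or a joint stands for the part that bears it (a point fixed in the world has none). Each returns a list of dicts, best first, with "score" (0 to 1); they miss things now and then, are a little off and sometimes report something else, mostly with a low value. They report only what shows in the picture. A call takes as long as a camera call.
- spot_in(query, camera): "at" ([x, y, z] in m, in the coordinates of the camera as it stood for that picture, good to about 4 mm: the middle of the surface that is visible of it).
- mark_of(query, camera): "at" ([x, y, z] in m, in the coordinates of the camera as it stood for that picture, good to about 4 mm: a listed point, or the origin of a listed thing).
The state is a dict: "time": time; "qpos": joint angles; "joint_velocities": joint speeds; "joint_torque": joint torques, N m; "tcp_pos": TCP position; "orientation": TCP orientation; "force": force on the tool from outside, world axes, zero at the start; "torque": the same for the moment, N m; "opening": finger opening in m; "gripper_force": force on a finger pad.
Only numpy, scipy, OpenCV 4.12 (cv2) and the standard library are available. Lean on these libraries where they do the work, as an engineer would, in place of code of your own. Each camera call takes 0.05 s, during which the arm holds its last target. There are 200 camera calls.

TASK

Some of the four sample bottles leaning in the grey rack were not capped tight, which only a gentle twist of each cap can show. Back every loose cap off anticlockwise by more than an eighth but not more than a quarter of a turn, and stand its bottle upright in the red rework tray; leave the bottles with tight caps fully seated in their own pockets. Do not squeeze the bottles hard, and leave the other things on the bench where they are.

Things in the scene. Friction and masses are not known exactly. Their poses are not given: they have to be found in the camera images.
- rack: Grey block on an aluminium foot 104 x 284 mm, fixed to the bench; origin at the centre of the foot's underside, x to the back, y along the row, z up. Four square pockets at y = -96, -32, 32, 96 mm, floor centres at x = 4, z = 38 mm, 40 mm deep, 37 mm wide (1.5 mm play each side). They lean 25 degrees towards the robot: axis (-0.423, 0, 0.906) in the rack's frame.
- bottle_1: One of four look-alike sample bottles, 80 to 135 g, one in each pocket, in any order: white square body 34 x 34 x 60 mm, yellow band, eight-sided blue screw cap, 30 mm across its flats, 70 to 98 mm above the underside. Origin at the centre of the underside, z along its axis to the cap. It may be lifted by the cap. In its pocket it twists about 5 degrees either way before the pocket holds it.
- bottle_2: One of four look-alike sample bottles, 80 to 135 g, one in each pocket, in any order: white square body 34 x 34 x 60 mm, yellow band, eight-sided blue screw cap, 30 mm across its flats, 70 to 98 mm above the underside. Origin at the centre of the underside, z along its axis to the cap. It may be lifted by the cap. In its pocket it twists about 5 degrees either way before the pocket holds it.
- bottle_3: One of four look-alike sample bottles, 80 to 135 g, one in each pocket, in any order: white square body 34 x 34 x 60 mm, yellow band, eight-sided blue screw cap, 30 mm across its flats, 70 to 98 mm above the underside. Origin at the centre of the underside, z along its axis to the cap. It may be lifted by the cap. In its pocket it twists about 5 degrees either way before the pocket holds it.
- bottle_4: One of four look-alike sample bottles, 80 to 135 g, one in each pocket, in any order: white square body 34 x 34 x 60 mm, yellow band, eight-sided blue screw cap, 30 mm across its flats, 70 to 98 mm above the underside. Origin at the centre of the underside, z along its axis to the cap. It may be lifted by the cap. In its pocket it twists about 5 degrees either way before the pocket holds it.
- cap_1 (a joint): Turn of the cap of bottle_1 on its neck, rad, 0 at the start, positive anticlockwise seen from above. A loose cap turns either way with about 0.04 N m and stays where it is left; a tight one gives 2 degrees. Held at 30 N on its flats, a tight cap resists with 0.2 N m or more by 0.3 rad; then the pads slip. At 0 two flats face the bottle's x and two its y; the white mark points to the robot.
- cap_2 (a joint): Turn of the cap of bottle_2 on its neck, rad, 0 at the start, positive anticlockwise seen from above. A loose cap turns either way with about 0.04 N m and stays where it is left; a tight one gives 2 degrees. Held at 30 N on its flats, a tight cap resists with 0.2 N m or more by 0.3 rad; then the pads slip. At 0 two flats face the bottle's x and two its y; the white mark points to the robot.
- cap_3 (a joint): Turn of the cap of bottle_3 on its neck, rad, 0 at the start, positive anticlockwise seen from above. A loose cap turns either way with about 0.04 N m and stays where it is left; a tight one gives 2 degrees. Held at 30 N on its flats, a tight cap resists with 0.2 N m or more by 0.3 rad; then the pads slip. At 0 two flats face the bottle's x and two its y; the white mark points to the robot.
- cap_4 (a joint): Turn of the cap of bottle_4 on its neck, rad, 0 at the start, positive anticlockwise seen from above. A loose cap turns either way with about 0.04 N m and stays where it is left; a tight one gives 2 degrees. Held at 30 N on its flats, a tight cap resists with 0.2 N m or more by 0.3 rad; then the pads slip. At 0 two flats face the bottle's x and two its y; the white mark points to the robot.
- rework_tray: Red open tray 140 x 180 mm outside, 18 mm high, walls and floor 4 mm thick, fixed to the bench; origin at the centre of its underside, x and y along its sides.
- finger_cots: White tub with a blue lid, 69 mm across, 50 mm high, a bystander to be left where it stands; origin at the centre of its underside.
- glue_bottle: Small white dropper bottle with a red tip, 29 mm across, 75 mm high, a bystander to be left where it stands; origin at the centre of its underside.
- tape_green: Roll of green tape lying flat, 62 mm across, 21 mm high, a bystander to be left where it stands; origin at the centre of its underside.
- side_cutter: Red-handled side cutter lying flat, 43 x 141 x 11 mm, long along its y, a bystander to be left where it stands; origin at the centre of its underside.
- driver_b: Blue-handled screwdriver lying flat, 19 x 175 x 23 mm, long along its y, a bystander to be left where it stands; origin at the centre of its underside.

How it is judged:
At the end, for the whole second after the job is handed in: All bottles at rest: each of the two with loose caps upright (within 7 degrees) on the floor of the red tray, origin at least 4 mm inside its outer edge, cap backed off by 0.5 rad or more; the tight ones in their own pockets within 10 mm of their starts (((distance of bottle_1 from where it was at the start of the episode below 0.01 m and value of joint cap_1 between -0.2 and 0.2 rad) or (x of bottle_1 in the frame of rework_tray between -0.066 and 0.066 m and y of bottle_1 in the frame of rework_tray between -0.086 and 0.086 m and z of bottle_1 in the frame of rework_tray between -0.002 and 0.01 m and angle between bottle_1's own z axis and vertical below 0.12 rad and value of joint cap_1 above 0.5 rad)) and linear speed of each of bottle_1, bottle_2, bottle_3, bottle_4 below 0.02 m/s and ((distance of bottle_2 from where it was at the start of the episode below 0.01 m and value of joint cap_2 between -0.2 and 0.2 rad) or (x of bottle_2 in the frame of rework_tray between -0.066 and 0.066 m and y of bottle_2 in the frame of rework_tray between -0.086 and 0.086 m and z of bottle_2 in the frame of rework_tray between -0.002 and 0.01 m and angle between bottle_2's own z axis and vertical below 0.12 rad and value of joint cap_2 above 0.5 rad)) and ((distance of bottle_3 from where it was at the start of the episode below 0.01 m and value of joint cap_3 between -0.2 and 0.2 rad) or (x of bottle_3 in the frame of rework_tray between -0.066 and 0.066 m and y of bottle_3 in the frame of rework_tray between -0.086 and 0.086 m and z of bottle_3 in the frame of rework_tray between -0.002 and 0.01 m and angle between bottle_3's own z axis and vertical below 0.12 rad and value of joint cap_3 above 0.5 rad)) and ((distance of bottle_4 from where it was at the start of the episode below 0.01 m and value of joint cap_4 between -0.2 and 0.2 rad) or (x of bottle_4 in the frame of rework_tray between -0.066 and 0.066 m and y of bottle_4 in the frame of rework_tray between -0.086 and 0.086 m and z of bottle_4 in the frame of rework_tray between -0.002 and 0.01 m and angle between bottle_4's own z axis and vertical below 0.12 rad and value of joint cap_4 above 0.5 rad)) and (value of joint each of cap_1, cap_2 above 0.5 rad or value of joint each of cap_1, cap_3 above 0.5 rad or value of joint each of cap_1, cap_4 above 0.5 rad or value of joint each of cap_2, cap_3 above 0.5 rad or value of joint each of cap_2, cap_4 above 0.5 rad or value of joint each of cap_3, cap_4 above 0.5 rad)); the robot touches nothing.
It fails at once if a cap was unscrewed by more than a quarter of a turn (beyond 100 degrees) (value of joint any of cap_1, cap_2, cap_3, cap_4 above 1.75 rad).
It fails at once if a bottle or its cap was squeezed or pressed hard (over 250 N) (contact force between the fingers and bottle_1 above 250 N or contact force between the fingers and bottle_2 above 250 N or contact force between the fingers and bottle_3 above 250 N or contact force between the fingers and bottle_4 above 250 N).
It fails at once if a bystander (tub, glue bottle, tape, cutter or screwdriver) was pushed more than 30 mm (distance of any of finger_cots, glue_bottle, tape_green, side_cutter, driver_b from where it was at the start of the episode above 0.03 m).
It also fails if it takes over 72 s, if anything falls off the work surface, if the arm or the gripper's body presses on something with over 40 N, if the wrist force passes 120 N, or if a joint passes its speed limit or range.

## Working session

There is one attempt and no reset: what is moved stays moved. The work goes in short steps, each a Python script; the robot and the scene stay as the last script left them, time stands still between calls to the robot, and variables do not carry over. Pictures are saved under pics/ and viewed, at most 10 in all, crops included, and the job is handed in when it is done.

```bash
ls; mkdir -p pics; cat > h.py <<'E'
import numpy as np, cv2
from scipy.spatial.transform import Rotation as R
from cell import env, kinematics, monitor, cams, spot_in, mark_of
def cam2w(name,p):
    c=cams.calibration(name); M=cv2.Rodrigues(np.array(c["rvec"],float))[0]
    return M.T@(np.array(p,float).ravel()-np.array(c["tvec"],float).ravel())
def cloud(name,d):
    c=cams.calibration(name); M=cv2.Rodrigues(np.array(c["rvec"],float))[0]
    v,u=np.mgrid[:d.shape[0],:d.shape[1]]
    P=np.stack([(u-c["cx"])/c["fx"]*d,(v-c["cy"])/c["fy"]*d,d],-1)
    P=(P-np.array(c["tvec"],float).ravel())@M
    P[d<=0]=np.nan
    return P
def quat(x,y,z): 
    q=R.from_matrix(np.stack([x,y,z],1)).as_quat(); return np.r_[q[3],q[:3]]
E
python3 - <<'E'
from h import *
for n in("scene","top"):
    p,d=cams.camera(n); cv2.imwrite(f"pics/{n}.png",p); np.save(f"{n}_d.npy",d); np.save(f"{n}_p.npy",p)
    print(n,cam2w(n,[0,0,0]).round(3),cams.calibration(n)["fx"])
    for q in ("rack","bottle_1","rework_tray","finger_cots","glue_bottle","tape_green","side_cutter","driver_b"):
        print(q,[(cam2w(n,r["at"]).round(3).tolist(),round(r["score"],2)) for r in mark_of(q,n)[:5]])
print(monitor.get_state())
E
```

```text
cell.py
pics
scene [ 0.174 -0.489  0.764] 398.14090037290254
rack [([0.512, 0.128, -0.004], 0.98)]
bottle_1 [([0.503, 0.218, 0.04], 0.67), ([0.536, 0.03, 0.037], 0.63), ([0.511, 0.159, 0.037], 0.6), ([0.524, 0.094, 0.035], 0.57)]
rework_tray [([0.48, -0.263, 0.0], 0.78)]
finger_cots [([0.655, -0.116, 0.001], 0.94)]
glue_bottle [([0.67, 0.195, -0.001], 0.4)]
tape_green [([0.377, -0.075, 0.003], 0.82), ([0.655, -0.115, -0.001], 0.18)]
side_cutter [([0.373, 0.121, -0.003], 0.95)]
driver_b [([0.648, -0.282, 0.004], 0.62)]
top [ 0.289 -0.027  1.181] 391.6175789502185
rack [([0.517, 0.125, 0.002], 0.85), ([0.378, 0.116, 0.003], 0.2)]
bottle_1 [([0.514, 0.156, 0.033], 0.71), ([0.531, 0.094, 0.038], 0.6), ([0.541, 0.029, 0.037], 0.57), ([0.501, 0.216, 0.039], 0.55)]
rework_tray [([0.478, -0.267, 0.002], 0.6)]
finger_cots [([0.648, -0.116, 0.006], 0.78)]
glue_bottle [([0.668, 0.194, 0.005], 0.59)]
tape_green [([0.379, -0.077, -0.001], 0.54)]
side_cutter [([0.375, 0.114, 0.004], 0.9), ([0.649, -0.29, -0.001], 0.42)]
driver_b [([0.652, -0.292, 0.002], 0.52)]
{'time': 0.9, 'qpos': array([-1.33113734,  0.47699276,  0.02236495,  1.5553899 , -0.01149402,
        1.10929743, -0.08308224]), 'joint_velocities': array([ 7.43165031e-05,  4.11920672e-04, -8.04108348e-04, -3.66191757e-04,
        1.02931875e-03,  7.87552728e-04,  1.27069436e-03]), 'joint_torque': array([ 2.68912900e-04, -5.96314716e+01,  1.60628065e+00, -2.81541055e+01,
        1.25247618e-02,  1.58807314e-03,  7.11440379e-06]), 'tcp_pos': array([0.23001625, 0.63462391, 0.23131636]), 'orientation': array([-1.03284112e-05,  1.72989586e-01,  9.84923653e-01,  2.14108846e-05]), 'force': array([-0.31305035,  0.36434013,  0.03394448]), 'torque': array([-0.05782768, -0.02923135,  0.02154021]), 'gripper_force': 0.0, 'opening': 0.08529956607350642}
```

View images.

View pics/scene.png

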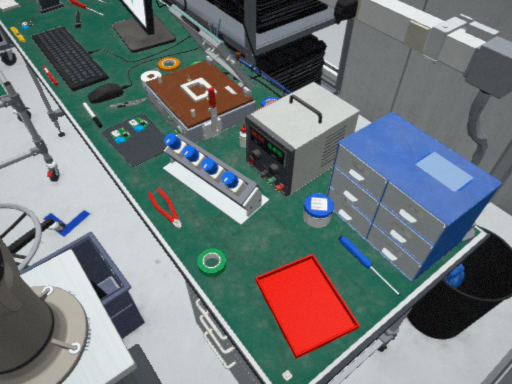

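View pics/top.png

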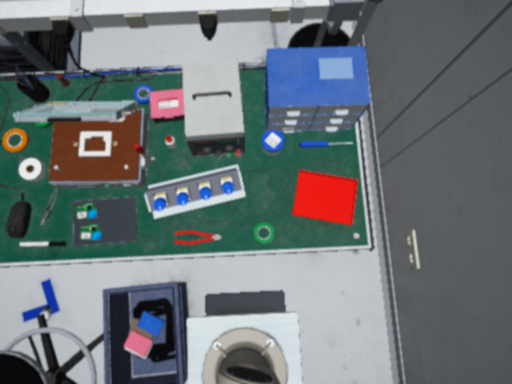

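```bash
python3 - <<'E'
from h import *
B=[]
for n in("scene","top"):
    p=np.load(f"{n}_p.npy"); d=np.load(f"{n}_d.npy"); P=cloud(n,d)
    hsv=cv2.cvtColor(p,cv2.COLOR_BGR2HSV)
    blue=cv2.inRange(hsv,(95,90,40),(125,255,255))
    yel=cv2.inRange(hsv,(20,90,80),(35,255,255))
    red=cv2.inRange(hsv,(0,120,60),(8,255,255))|cv2.inRange(hsv,(172,120,60),(180,255,255))
    for nm,m in(("blue",blue),("yel",yel),("red",red)):
        k,l,s,c=cv2.connectedComponentsWithStats(m)
        for i in range(1,k):
            if s[i,4]<40: continue
            Q=P[(l==i)]; Q=Q[~np.isnan(Q[:,0])]
            print(n,nm,s[i].tolist(),"med",np.median(Q,0).round(3),"min",np.percentile(Q,3,axis=0).round(3),"max",np.percentile(Q,97,axis=0).round(3))
E
```

```text
scene blue [239, 59, 21, 14, 65] med [0.908 0.498 0.015] min [0.894 0.437 0.008] max [0.919 0.547 0.029]
scene blue [260, 72, 32, 21, 102] med [0.915 0.36  0.017] min [ 0.907  0.295 -0.449] max [1.392 0.824 0.025]
scene blue [261, 96, 18, 10, 61] med [0.838 0.304 0.017] min [0.812 0.288 0.001] max [0.869 0.334 0.021]
scene blue [304, 112, 199, 170, 9733] med [ 0.754 -0.255  0.206] min [ 0.662 -0.37   0.028] max [ 0.856 -0.103  0.208]
scene blue [134, 125, 10, 7, 42] med [0.458 0.435 0.009] min [0.448 0.423 0.006] max [0.47  0.448 0.011]
scene blue [164, 133, 17, 17, 207] med [0.46  0.203 0.122] min [0.445 0.195 0.006] max [0.499 0.349 0.132]
scene blue [114, 136, 11, 7, 49] med [0.392 0.42  0.01 ] min [0.382 0.409 0.006] max [0.403 0.436 0.012]
scene blue [182, 145, 17, 17, 209] med [0.472 0.141 0.122] min [0.457 0.133 0.096] max [0.492 0.164 0.132]
scene blue [201, 157, 17, 18, 217] med [0.484 0.078 0.122] min [0.47  0.07  0.095] max [0.504 0.101 0.132]
scene blue [221, 171, 18, 17, 219] med [0.496 0.016 0.123] min [0.482 0.008 0.099] max [0.514 0.036 0.132]
scene blue [44, 210, 46,
[... 2725 characters left out ...]
.654] min [-0.182  0.267 -0.703] max [-0.133  0.499 -0.454]
top red [151, 92, 30, 14, 162] med [0.811 0.218 0.049] min [0.794 0.171 0.045] max [0.825 0.245 0.052]
top red [152, 100, 31, 19, 215] med [0.756 0.197 0.049] min [0.743 0.159 0.043] max [0.783 0.244 0.053]
top red [133, 142, 11, 15, 87] med [0.613 0.26  0.155] min [0.605 0.251 0.07 ] max [0.658 0.297 0.178]
top red [292, 170, 66, 56, 2889] med [ 0.48  -0.268  0.005] min [ 0.407 -0.356  0.001] max [ 0.553 -0.18   0.02 ]
top red [174, 230, 39, 15, 321] med [0.376 0.134 0.01 ] min [0.359 0.081 0.   ] max [0.399 0.186 0.015]
top red [124, 331, 28, 24, 359] med [-0.001  0.444 -0.539] min [-0.037  0.402 -0.548] max [ 0.035  0.487 -0.531]
```

Scene: the rack is at px (165–260, 135–215) with its caps at (172,141), (190,153), (209,165) and (230,179). The red tray is at (307,305), and the tape, cutter, tub and driver lie clear of the route. Next I fit the rack to the caps and check IK.

```bash
cat >> h.py <<'E'
def axes(yaw):
    X=np.array([np.cos(yaw),np.sin(yaw),0]);Y=np.array([-np.sin(yaw),np.cos(yaw),0]);Z=np.array([0,0,1.])
    t=np.deg2rad(25); a=-np.sin(t)*X+np.cos(t)*Z
    return X,Y,Z,a
PY=[-.096,-.032,.032,.096]
def floors(p):  # p: x,y,z,yaw of rack
    X,Y,Z,a=axes(p[3]); o=np.array(p[:3])
    return [o+.004*X+.038*Z+y*Y for y in PY],a,X,Y
E
python3 - <<'E'
from h import *
from scipy.optimize import least_squares
fit=[]
for n in("scene","top"):
    p=np.load(f"{n}_p.npy"); P=cloud(n,np.load(f"{n}_d.npy"))
    m=cv2.inRange(cv2.cvtColor(p,cv2.COLOR_BGR2HSV),(95,90,40),(125,255,255))>0
    Q=P[m]; Q=Q[(Q[:,2]>.085)&(Q[:,2]<.15)&(Q[:,0]>.42)&(Q[:,0]<.54)&(Q[:,1]>-.02)&(Q[:,1]<.25)]
    def res(x):
        F,a,X,Y=floors(x); D=[]
        for f in F:
            r=Q-f; h=r@a; rad=np.linalg.norm(r-np.outer(h,a),axis=1)
            dr=rad-.0155; dh=np.abs(h-.084)-.014
            D.append(np.hypot(np.maximum(dr,0),np.maximum(dh,0))+np.minimum(np.maximum(dr,dh),0))
        D=np.array(D); return D[np.abs(D).argmin(0),np.arange(len(Q))]
    s=least_squares(res,[.515,.126,0,.2],loss="soft_l1",f_scale=.002)
    print(n,len(Q),s.x.round(4),np.sqrt(np.mean(s.fun**2)))
    fit.append(s.x)
    red=P[cv2.inRange(p,(0,0,120),(70,70,255))>0]; red=red[(red[:,1]<-.1)&(red[:,2]<.04)&(red[:,0]<.6)]
    print(cv2.minAreaRect((red[:,:2]*1000).astype(np.float32)), np.percentile(red[:,2],[5,50]))
p=np.mean(fit,0); np.save("rack.npy",p); print(p)
F,a,X,Y=floors(p)
for s in(1,-1):
    y=s*Y; z=-a; q=quat(np.cross(y,z),y,z)
    for f in F:
        for h in(.065,.165):
            j=kinematics.inverse_kinematics(f+h*a,q); print(s,h,None if j is None else np.round(j,2))
    for yy in(-.225,-.305):
      for th in np.arange(-180,180,45):
        t=np.deg2rad(th); yv=np.array([np.cos(t),np.sin(t),0]); zz=np.array([0,0,-1.])
        j=kinematics.inverse_kinematics([.478,yy,.07],quat(np.cross(yv,zz),yv,zz)) if s==1 else None
        if j is not None: print(yy,th,np.round(j,2))
E
```

```text
scene 824 [ 5.117e-01  1.238e-01 -1.000e-04  1.963e-01] 0.0016973833960176653
((480.42010498046875, -263.6921691894531), (186.0062713623047, 148.08285522460938), 77.50492858886719) [0.0019535  0.00421787]
top 504 [0.5133 0.1219 0.0009 0.1943] 0.0022576551625073642
((481.0226745605469, -268.7188720703125), (185.97535705566406, 146.8978729248047), 77.16226196289062) [0.00144529 0.00539582]
[5.12517600e-01 1.22885379e-01 4.10708793e-04 1.95266735e-01]
1 0.065 [ 0.38  0.32 -0.6   2.35  1.11  0.19  0.54]
1 0.165 [-1.02 -0.07  0.87  2.42  0.09  0.33  1.54]
1 0.065 [ 0.02  0.28 -0.39  2.37  1.17  0.18  0.3 ]
1 0.165 [-0.92 -0.05  0.56  2.43  0.29  0.34  1.16]
1 0.065 [-0.35  0.27 -0.18  2.38  1.16  0.2   0.14]
1 0.165 [-0.92 -0.03  0.37  2.41  0.44  0.37  0.84]
1 0.065 [-0.7   0.28  0.03  2.36  1.05  0.21  0.1 ]
1 0.165 [-0.98  0.01  0.26  2.38  0.53  0.42  0.59]
-0.225 -180 [-0.52  0.93  1.26  2.08 -1.09  1.04 -1.81]
-0.225 -135 [-0.43  0.74  1.06  2.08 -0.89  0.86 -1.2 ]
-0.225 -90 [-0.18  0.54  0.65  2.07 -0.51  0.69 -0.77]
-0.225 -45 [-0.22  0.56  0.7   2.07 -0.56  0.7   0.06]
-0.225 0 
[... 329 characters left out ...]
 [-0.27  0.8   1.06  1.99 -0.9   0.92 -0.3 ]
-0.305 -45 [-0.27  0.8   1.06  1.99 -0.9   0.92  0.49]
-0.305 0 [-0.04  0.6   0.67  1.98 -0.55  0.75  0.96]
-0.305 45 [ 0.07  0.56  0.51  1.97 -0.4   0.71  1.61]
-0.305 90 [-0.07  0.62  0.71  1.98 -0.58  0.76  2.56]
-0.305 135 [ 0.41  0.51  0.07  1.95 -0.05  0.69  2.86]
-1 0.065 [ 0.38  0.32 -0.6   2.35  1.11  0.19 -2.6 ]
-1 0.165 [-0.9  -0.05  0.75  2.42  0.04  0.32 -1.56]
-1 0.065 [ 0.02  0.28 -0.39  2.37  1.17  0.18 -2.84]
-1 0.165 [-0.76 -0.04  0.41  2.42  0.25  0.33 -1.95]
-1 0.065 None
-1 0.165 [-0.78 -0.02  0.23  2.41  0.43  0.37 -2.29]
-1 0.065 [-1.43  0.43  0.93  2.4  -1.22  0.18 -0.81]
-1 0.165 [-1.05  0.01  0.33  2.38  0.53  0.42 -2.55]
```

```bash
cat >> h.py <<'E'
F,a,X,Y=floors(np.load("rack.npy"))
RQ=quat(np.cross(Y,-a),Y,-a)
S=monitor.get_state
def tau():
    v=[]
    for _ in range(3): s=S(); v.append([np.dot(s["torque"],a),s["joint_torque"][6]]); env.dwell(.02)
    return np.mean(v,0)
def turn(d):
    q=np.array(S()["qpos"]); q[6]+=d; env.goto_joints(q)
def approach(i,up=.095):
    g=F[i]+.065*a
    env.grip(.052); env.reach(g+[0,0,up],RQ)
    print(i,"hover",S()["time"],np.round(S()["qpos"],2))
    hit=env.movel(g,velocity=.12,stop_force=15); s=S()
    print("down",s["time"],hit,np.round(s["tcp_pos"]-g,4),np.round(s["force"],1),np.round(s["qpos"],2))
    return hit
def test(i):
    env.grip(0.0,30); s=S(); print("grip",s["time"],s["opening"],s["gripper_force"],np.round(s["force"],1))
    b=tau(); q0=np.array(s["qpos"]); T=[]
    for k in(.1,.2,.3):
        q=q0.copy(); q[6]+=k; env.goto_joints(q); T.append(tau()-b)
    print("twist",np.round(T,3).tolist(),S()["time"])
    return q0,np.array(T)
E
python3 - <<'E'
from h import *
print(S()["time"])
try:
    hit=approach(3)
    if not hit: test(3)
except env.PlanningError as e: print("PE",e,S()["time"])
E
```

```text
0.9
3 hover 3.1 [-0.93  0.08  0.27  2.29  0.43  0.41  0.74]
down 4.8333 False [-0.      0.     -0.0001] [-0.5  0.9 -0.7] [-0.84  0.28  0.2   2.37  0.93  0.17  0.2 ]
grip 5.15 0.029805092880372065 33.59778611920774 [-1.2 -0.1  2.2]
twist [[-0.165, 0.376], [-0.155, 0.394], [-0.109, 0.317]] 6.1
```

```bash
python3 - <<'E'
from h import *
def show(l):
    s=S(); Rm=R.from_quat(np.r_[s["orientation"][1:],s["orientation"][0]]).as_matrix()
    print(l,"tauTool",np.round(Rm.T@s["torque"],3),"F",np.round(Rm.T@s["force"],1),"j7",round(s["joint_torque"][6],3),"op",round(s["opening"],4),s["time"])
show(.3); q=np.array(S()["qpos"]); q0=q.copy(); q0[6]-=.3
for k in(.2,.1,0,.1,.2,.3):
    q=q0.copy(); q[6]+=k; env.goto_joints(q); show(k)
E
```

```text
0.3 tauTool [ 1.185 -0.15   0.107] F [-1.8 -4.7 -2.1] j7 0.173 op 0.0295 6.1
0.2 tauTool [0.128 0.379 0.027] F [ 0.3 -0.9  0.5] j7 -0.417 op 0.0296 6.35
0.1 tauTool [ 0.38  -0.108 -0.191] F [-2.3 -1.6  1.2] j7 -0.5 op 0.0296 6.6
0 tauTool [-0.072  0.322 -0.067] F [-1.2  1.1  0.2] j7 -0.36 op 0.0295 6.85
0.1 tauTool [-0.155  0.596  0.024] F [0.  1.1 0.8] j7 0.404 op 0.029 7.1
0.2 tauTool [0.081 0.465 0.137] F [-0.2 -0.8  1.5] j7 0.461 op 0.0294 7.35
0.3 tauTool [0.231 0.443 0.897] F [-0.9 -2.4  1.8] j7 1.178 op 0.0294 7.6
```

```bash
cat >> h.py <<'E'
def avg(l,n=8):
    v=[]
    for _ in range(n):
        env.dwell(.02); s=S(); Rm=R.from_quat(np.r_[s["orientation"][1:],s["orientation"][0]]).as_matrix()
        v.append(np.r_[(Rm.T@s["torque"])[2],s["joint_torque"][6],s["opening"]*1000,s["gripper_force"],s["qpos"][6]])
    v=np.array(v); print(l,v.mean(0).round(3),"sd",v.std(0)[:2].round(3),round(s["time"],2)); return v.mean(0)
E
python3 - <<'E'
from h import *
avg(.3); q0=np.array(S()["qpos"]); q0[6]-=.3
for k in(.15,0,.15,.3):
    q=q0.copy(); q[6]+=k; env.goto_joints(q); avg(k)
p,d=cams.camera("scene"); cv2.imwrite("pics/a.png",cv2.resize(p[100:220,120:280],None,fx=4,fy=4,interpolation=cv2.INTER_CUBIC))
E
```

```text
0.3 [ 0.926  0.973 29.406 62.619  0.494] sd [0.037 0.042] 7.73
0.15 [ 9.0000e-03 -8.7000e-02  2.9379e+01  5.8509e+01  3.4800e-01] sd [0.023 0.104] 8.14
0 [-8.0000e-03 -8.2000e-02  2.9441e+01  3.3631e+01  1.9900e-01] sd [0.02  0.106] 8.54
0.15 [1.9000e-02 1.0300e-01 2.9556e+01 3.3569e+01 3.4300e-01] sd [0.033 0.099] 8.94
0.3 [ 0.068  0.144 29.615 66.761  0.491] sd [0.028 0.093] 9.34
```

View pics/a.png

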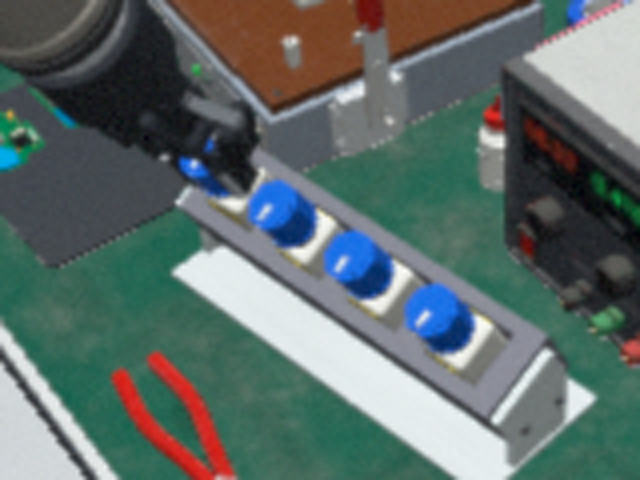

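```bash
python3 - <<'E'
from h import *
avg(.3); q0=np.array(S()["qpos"]); q0[6]-=.3
for k in(.4,.45,.35,.15,-.05):
    q=q0.copy(); q[6]+=k; env.goto_joints(q); avg(k)
E
```

```text
0.3 [ 0.104  0.083 29.467 67.01   0.493] sd [0.029 0.011] 9.53
0.4 [ 0.346  0.4   29.507 82.584  0.592] sd [0.026 0.039] 9.91
0.45 [ 0.155  0.164 29.472 90.458  0.643] sd [0.034 0.021] 10.29
0.35 [-4.7000e-02 -1.0000e-01  2.9514e+01  9.0164e+01  5.4300e-01] sd [0.025 0.047] 10.68
0.15 [-2.8000e-02 -9.9000e-02  2.9491e+01  7.7268e+01  3.4700e-01] sd [0.033 0.1  ] 11.12
-0.05 [-3.0000e-02 -9.2000e-02  2.9405e+01  3.9732e+01  1.4800e-01] sd [0.031 0.087] 11.56
```

```bash
python3 - <<'E'
from h import *
q0=np.array(S()["qpos"]); q0[6]+=.05
for k in(-.2,-.35,0,.3,.6):
    q=q0.copy(); q[6]+=k; env.goto_joints(q); avg(k,5)
print(np.round(S()["force"],1))
E
```

```text
-0.2 [-0.076 -0.168 29.501 42.905 -0.   ] sd [0.02  0.048] 11.91
-0.35 [-0.686 -0.741 29.518 73.318 -0.149] sd [0.035 0.049] 12.26
0 [-3.3000e-02  3.0000e-03  2.9431e+01  3.1240e+01  2.0000e-01] sd [0.042 0.027] 12.77
0.3 [ 0.545  0.582 29.607 50.946  0.499] sd [0.032 0.027] 13.24
0.6 [ 0.073  0.119 28.581 28.369  0.8  ] sd [0.016 0.03 ] 13.72
[-13.4 -11.   10.5]
```

The cap in pocket 4 is tight: torque is −0.69 and +0.55 N m at the ends of the twist, with free play between them. On to the next one.

```bash
cat >> h.py <<'E'
def sweep():
    env.grip(0.0,30); s=S(); print("grip",s["opening"],s["gripper_force"],np.round(s["force"],1))
    q0=np.array(s["qpos"]); T=[]
    for k in(.15,.2,.25,.3,.35):
        q=q0.copy(); q[6]+=k; env.goto_joints(q); T.append(avg(k,3))
    return q0,np.array(T)
def leave(q0):
    q=q0.copy(); env.goto_joints(q); env.grip(.052); up()
def up(): env.movel(S()["tcp_pos"]+np.array([0,0,.095]),velocity=.2)
E
python3 - <<'E'
from h import *
env.grip(.052); turn(-.6); up(); print(S()["time"])
hit=approach(2)
if not hit: sweep()
E
```

```text
15.35
2 hover 15.9333 [-0.49  0.06 -0.01  2.31  0.37  0.38  0.94]Traceback (most recent call last):
  File "<stdin>", line 3, in <module>
  File "h.py", line 37, in approach
    hit=env.movel(g,velocity=.12,stop_force=15); s=S()
host.PlanningError: the arm cannot follow that straight line within its joint ranges
```

```bash
python3 - <<'E'
from h import *
for i in(2,1,0):
  for h in(.065,.070):
    for u in(.06,.03,.015,0):
        j=kinematics.inverse_kinematics(F[i]+h*a+[0,0,u],RQ); print(i,h,u,None if j is None else np.round(j,2))
E
```

```text
2 0.065 0.06 [-0.52  0.13  0.01  2.34  0.48  0.28  0.82]
2 0.065 0.03 [-0.58  0.19  0.08  2.37  0.62  0.2   0.67]
2 0.065 0.015 [-0.54  0.23  0.03  2.38  0.81  0.17  0.48]
2 0.065 0 [-0.35  0.27 -0.18  2.38  1.16  0.2   0.14]
2 0.07 0.06 [-0.52  0.12  0.01  2.34  0.47  0.29  0.83]
2 0.07 0.03 [-0.57  0.18  0.07  2.37  0.61  0.21  0.69]
2 0.07 0.015 [-0.57  0.21  0.07  2.38  0.74  0.17  0.55]
2 0.07 0 [-0.35  0.26 -0.18  2.38  1.1   0.2   0.2 ]
1 0.065 0.06 [-0.35  0.12  0.02  2.35  0.24  0.24  1.21]
1 0.065 0.03 [-0.17  0.2  -0.18  2.36  0.57  0.18  0.88]
1 0.065 0.015 [ 0.02  0.25 -0.39  2.36  0.94  0.19  0.53]
1 0.065 0 [ 0.02  0.28 -0.39  2.37  1.17  0.18  0.3 ]
1 0.07 0.06 [-0.35  0.11  0.02  2.35  0.23  0.25  1.22]
1 0.07 0.03 [-0.32  0.18 -0.02  2.37  0.38  0.17  1.06]
1 0.07 0.015 [ 0.02  0.23 -0.39  2.37  0.88  0.2   0.59]
1 0.07 0 [ 0.02  0.27 -0.39  2.38  1.11  0.18  0.36]
0 0.065 0.06 [-0.15  0.14 -0.01  2.33 -0.06  0.24  1.66]
0 0.065 0.03 [ 0.19  0.22 -0.39  2.34  0.42  0.17  1.2 ]
0 0.065 0.015 [ 0.38  0.28 -0.59  2.34  0.86  0.19  0.78]
0 0.065 0 [ 0.38  0.32 -0.6   2.35  1.11  0.19  0.54]
0 0.07 0.06 [-0.17  0.12  0.01  2.34 -0.07  0.25  1.67]
0 0.07 0.03 [ 0.19  0.21 -0.38  2.34  0.37  0.18  1.25]
0 0.07 0.015 [ 0.38  0.27 -0.59  2.34  0.79  0.19  0.85]
0 0.07 0 [ 0.38  0.31 -0.6   2.35  1.03  0.18  0.61]
```

```bash
cat >> h.py <<'E'
def go(i):
    env.grip(.052)
    for u in(.09,.06,.035,.018,.008,0): env.reach(F[i]+.067*a+[0,0,u],RQ)
    s=S(); print(i,"at",s["time"],np.round(s["tcp_pos"]-F[i]-.067*a,4),np.round(s["force"],1),np.round(s["qpos"],2))
E
python3 - <<'E'
from h import *
go(2); sweep()
E
```

```text
2 at 17.7417 [ 0.0003 -0.0002  0.0006] [ 0.6 -0.3 -0.1] [-0.44  0.26 -0.08  2.38  1.08  0.17  0.22]
grip 0.02951591958775088 33.83079179562628 [-2.3 -1.1  6.1]
0.15 [ 0.132  0.28  29.505 35.468  0.357] sd [0.015 0.091] 18.38
0.2 [ 0.649  0.696 29.32  41.562  0.406] sd [0.025 0.017] 18.68
0.25 [ 1.09   1.163 29.36  50.428  0.455] sd [0.019 0.017] 18.98
0.3 [ 0.688  0.725 29.587 64.164  0.507] sd [0.019 0.019] 19.28
0.35 [ 0.513  0.564 29.446 74.306  0.558] sd [0.057 0.019] 19.58
```

Pocket 3 is tight as well. Back off and test pocket 2.

```bash
python3 - <<'E'
from h import *
turn(-.35); env.grip(.052)
for u in(.02,.05,.09): env.reach(F[2]+.067*a+[0,0,u],RQ)
go(1); q0,T=sweep()
if T[:,0].max()<.12 and T[:,3].max()<45:
    for k in(.6,.85,1.15):
        q=q0.copy(); q[6]+=k; env.goto_joints(q); avg(k,3)
    o=S()["orientation"]
    for h in(.01,.02,.03,.045,.06,.08,.1):
        j=kinematics.inverse_kinematics(F[1]+(.067+h)*a,o); print(h,None if j is None else np.round(j,2))
E
```

```text
1 at 23.4083 [0.0001 0.     0.0005] [ 0.1 -0.5  0.9] [ 0.    0.27 -0.38  2.37  1.13  0.18  0.34]
grip 0.029345809953815707 33.84391847066581 [-2.  -0.9  5.5]
0.15 [-0.078  0.197 29.335 33.42   0.478] sd [0.038 0.079] 24.04
0.2 [-2.7000e-02  4.7000e-02  2.9228e+01  3.3562e+01  5.2900e-01] sd [0.027 0.028] 24.34
0.25 [-0.041  0.047 29.6   33.657  0.579] sd [0.049 0.029] 24.64
0.3 [-3.0000e-02  2.9000e-02  2.9663e+01  3.3733e+01  6.2900e-01] sd [0.017 0.022] 24.94
0.35 [-3.8000e-02  2.7000e-02  2.9415e+01  3.3730e+01  6.7800e-01] sd [0.03  0.021] 25.24
0.6 [-0.04   0.077 29.521 33.632  0.925] sd [0.012 0.04 ] 25.64
0.85 [-0.     0.078 29.39  33.566  1.174] sd [0.035 0.039] 26.04
1.15 [-0.06   0.044 29.388 33.422  1.474] sd [0.027 0.027] 26.48
0.01 [ 0.04  0.25 -0.42  2.38  1.05  0.19  1.55]
0.02 [ 0.09  0.23 -0.47  2.38  0.95  0.21  1.65]
0.03 [ 0.13  0.21 -0.51  2.38  0.86  0.22  1.75]
0.045 [ 0.19  0.17 -0.57  2.38  0.72  0.25  1.88]
0.06 [ 0.26  0.13 -0.63  2.37  0.59  0.27  2.01]
0.08 [ 0.35  0.09 -0.71  2.37  0.43  0.3   2.17]
0.1 [ 0.44  0.03 -0.78  2.36  0.26  0.34  2.34]
```

Pocket 2 is loose and has been turned about 1.1 rad. Lift it and carry it to the tray.

```bash
cat >> h.py <<'E'
def upright(o,yaw=0):
    r=R.from_quat(np.r_[o[1:],o[0]]); z=r.as_matrix()[:,2]
    c=np.cross(z,[0,0,-1]); n=np.linalg.norm(c); ang=np.arctan2(n,-z[2])
    q=(R.from_euler("z",yaw)*R.from_rotvec(c/n*ang if n>1e-6 else [0,0,0])*r).as_quat(); return np.r_[q[3],q[:3]]
def lift(i,hs=(.01,.02,.03,.042,.06,.08)):
    o=S()["orientation"]
    for h in hs: env.reach(F[i]+(.067+h)*a,o)
    env.reach(F[i]+(.067+hs[-1])*a+[0,0,.07],o)
    s=S(); print("lifted",s["time"],s["opening"],np.round(s["force"],1),np.round(s["tcp_pos"],3),np.round(s["qpos"],2))
E
python3 - <<'E'
from h import *
lift(1)
p,d=cams.camera("scene"); cv2.imwrite("pics/b.png",cv2.resize(p[60:240,120:320],None,fx=3,fy=3))
o=S()["orientation"]
for w in np.deg2rad([0,-30,-60,-90,30]):
    j=kinematics.inverse_kinematics([.471,-.31,.2],upright(o,w)); k=kinematics.inverse_kinematics([.471,-.31,.07],upright(o,w))
    print(w,None if j is None else np.round(j,2),None if k is None else np.round(k,2))
E
```

```text
lifted 28.5583 0.02959243457402796 [-0.2 -0.1 -1.6] [0.462 0.079 0.241] [ 0.66 -0.06 -0.94  2.27 -0.01  0.47  2.62]
0.0 [ 1.33  0.61 -1.18  1.8   0.61  1.16  2.85] [ 1.07  0.63 -0.79  1.91  0.6   0.85  2.87]
-0.5235987755982988 [ 0.75  0.35 -0.34  1.84  0.14  0.98  2.73] [ 0.83  0.54 -0.46  1.93  0.34  0.75  2.55]
-1.0471975511965976 [ 0.91  0.38 -0.55  1.83  0.23  1.    2.12] [ 1.    0.6  -0.69  1.92  0.52  0.81  1.88]
-1.5707963267948966 [ 1.05  0.42 -0.73  1.82  0.33  1.02  1.52] [ 0.95  0.58 -0.62  1.92  0.47  0.79  1.4 ]
0.5235987755982988 [-0.39  0.67  1.28  1.91 -0.72  1.13 -1.68] [-0.34  0.98  1.26  2.   -1.1   1.09 -1.41]
```

View pics/b.png

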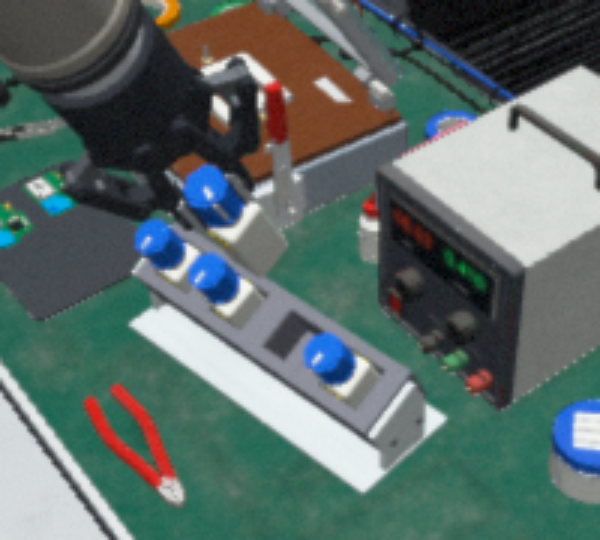

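Bottle in the gripper at px (215,205), pocket 2 empty at (285,335), the rest still seated.

```bash
cat >> h.py <<'E'
def place(xy,w):
    o=upright(S()["orientation"],w)
    env.reach([*xy,.22],o); print("above",S()["time"])
    env.movel([*xy,.085],velocity=.2)
    hit=env.movel([*xy,.064],velocity=.03,stop_force=4); s=S()
    print("set",hit,s["time"],np.round(s["tcp_pos"],4),np.round(s["force"],1))
    env.dwell(.2); env.grip(.05); env.movel([*xy,.2],velocity=.25); print(S()["time"])
E
python3 - <<'E'
from h import *
place([.471,-.31],-1.0)
for n in("scene","top"):
    p,d=cams.camera(n); cv2.imwrite(f"pics/c_{n}.png",p)
    print([(cam2w(n,r["at"]).round(3).tolist(),round(r["score"],2)) for r in mark_of("bottle_1",n)[:5]])
E
```

```text
above 30.0583
set True 31.35 [ 0.4718 -0.3103  0.0741] [0.1 0.8 5.5]
32.5417
[([0.502, 0.216, 0.04], 0.87), ([0.474, -0.31, 0.004], 0.79), ([0.536, 0.03, 0.036], 0.66)]
[([0.514, 0.155, 0.037], 0.75), ([0.478, -0.308, 0.008], 0.63), ([0.498, 0.214, 0.038], 0.62), ([0.543, 0.028, 0.036], 0.5)]
```

View pics/c_scene.png

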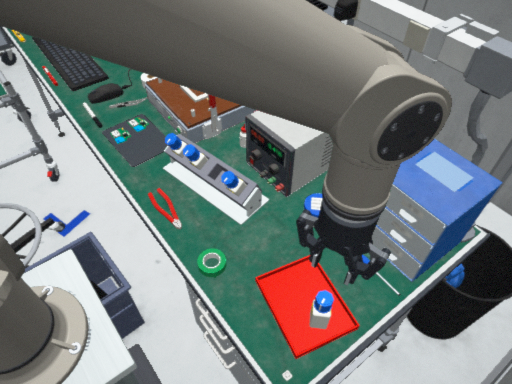

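Bottle standing upright in the tray at px (322,310), the other three seated. Now pocket 1, the last one.

```bash
python3 - <<'E'
from h import *
s=S(); env.movel(s["tcp_pos"]+np.array([0,.06,.05]),velocity=.25)
go(0); q0,T=sweep()
if T[:,0].max()<.12 and T[:,3].max()<45:
    for k in(.6,.85,1.15):
        q=q0.copy(); q[6]+=k; env.goto_joints(q); avg(k,3)
    lift(0)
    o=S()["orientation"]
    for w in(0,-.5,-1.,-1.5):
        j=kinematics.inverse_kinematics([.490,-.222,.22],upright(o,w)); print(w,None if j is None else np.round(j,2))
E
```

```text
0 at 35.8833 [ 0.0002 -0.0002  0.0006] [ 0.1 -0.5  0.5] [ 0.35  0.31 -0.57  2.35  1.05  0.18  0.6 ]
grip 0.029730028365174323 33.964264104142785 [-2.8 -1.3  5.7]
0.15 [-2.8000e-02  1.8300e-01  2.9163e+01  3.3476e+01  7.3900e-01] sd [0.022 0.072] 36.52
0.2 [-0.034  0.053 29.511 33.592  0.789] sd [0.018 0.029] 36.83
0.25 [-2.0000e-03  5.0000e-02  2.9382e+01  3.3704e+01  8.4000e-01] sd [0.032 0.029] 37.12
0.3 [-1.7000e-02  2.5000e-02  2.9358e+01  3.3748e+01  8.9000e-01] sd [0.02  0.021] 37.42
0.35 [-4.1000e-02  2.5000e-02  2.9399e+01  3.3745e+01  9.3900e-01] sd [0.03  0.021] 37.73
0.6 [-0.043  0.082 29.391 33.746  1.186] sd [0.02  0.042] 38.12
0.85 [4.5000e-02 2.1000e-02 2.9372e+01 3.3676e+01 1.4360e+00] sd [0.007 0.036] 38.52
1.15 [-0.037  0.046 29.484 33.356  1.736] sd [0.014 0.027] 38.97
lifted 41.1583 0.029162558295829633 [-0.6 -0.4 -1.8] [0.474 0.018 0.241] [ 0.47 -0.04 -0.6   2.27 -0.11  0.47  2.87]
0 [ 1.09  0.43 -0.98  1.85  0.4   1.08  2.86]
-0.5 [ 0.65  0.29 -0.41  1.87  0.14  1.    2.59]
-1.0 [ 0.7   0.3  -0.47  1.87  0.16  1.01  2.07]
-1.5 [ 0.71  0.3  -0.48  1.87  0.16  1.01  1.57]
```

```bash
python3 - <<'E'
from h import *
place([.490,-.222],-1.0)
env.reach([.45,-.1,.33],S()["orientation"]); env.dwell(.3)
for n in("scene","top"):
    p,d=cams.camera(n); cv2.imwrite(f"pics/d_{n}.png",p)
    print([(cam2w(n,r["at"]).round(3).tolist(),round(r["score"],2)) for r in mark_of("bottle_1",n)[:5]])
    if n=="scene": cv2.imwrite("pics/d.png",np.hstack([cv2.resize(p[120:220,140:270],(390,300)),cv2.resize(p[240:360,250:370],(300,300))]))
print(S()["time"])
E
```

```text
above 42.1083
set True 43.4 [ 0.4909 -0.2226  0.074 ] [-0.  -1.2  4.6]
44.5917
[([0.514, 0.158, 0.036], 0.85), ([0.504, 0.219, 0.038], 0.71), ([0.489, -0.22, 0.002], 0.66), ([0.472, -0.309, -0.002], 0.57)]
[([0.513, 0.154, 0.035], 0.63), ([0.501, 0.216, 0.039], 0.61), ([0.479, -0.307, 0.006], 0.49), ([0.38, -0.077, -0.004], 0.47)]
45.85
```

View pics/d.png

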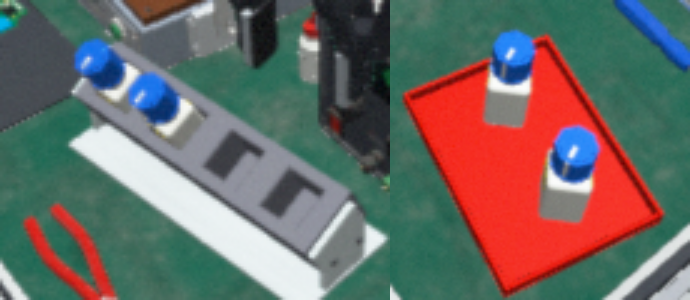

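Both loose bottles stand upright in the tray (crop px 510,80 and 570,175). The tight ones are seated in pockets 3 and 4, and the gripper is clear.

```bash
python3 -c "
from h import *
print(env.job_done())"
```

```text
the job is handed in; nothing more can be done
None
```

I handed the job in at about 46 s: the two loose caps (pockets 1 and 2, nearest the tray) were each turned back about 1.0–1.15 rad and their bottles stood upright in the red tray, while the two tight ones stayed seated in pockets 3 and 4; the hand-in call gave no verdict.

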